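Try a crossed vessel plug and back it off

ROBOT

A 6-joint arm with a two-finger parallel gripper is mounted at the origin on the work surface; the furniture and walls round the work are solid. World frame = base frame: x ahead of the robot, y to its left, z up, the work surface at z = 0. Lengths are in m, angles in rad, forces in N, time in s.
With the tool pointing down it reaches from about 0.3 to 0.85 m from the base axis. Payload 5.4 kg.
Tool frame: the origin (TCP) lies midway between the tips of the shut fingers; the grasp point (between the pads) lies arm.tcp_to_grasp behind it (arm.tcp_to_grasp is the distance from the TCP to the grasp point, in m); z points along the fingers, y is the line along which they close (so a half turn about z gives the same grasp; the last joint's range is limited). The gripper opens to 85 mm and grips with 20 to 120 N. Pads are 22 mm wide; open, the fingers measure 114 mm over their backs; the gripper's body (76 mm by 85 mm) begins 54 mm behind the grasp point. The pads swing forward as they close: fully open they stand 13 mm farther back than shut.
Start: joints at [0.95, 0.158, 1.597, -0, 1.386, -0.21], TCP at [0.23, 0.527, 0.231] pointing down, gripper open.
Joint ranges: [-2.91, 2.91], [-0.94, 2.29], [0.18, 2.7], [-1.29, 4.43], [0.17, 2.64], [-3, 3]. Speed limits (rad/s): [2.57, 2.57, 3.14, 3.14, 3.14, 3.14].

INTERFACE

Orientations are given as a rotation vector (axis times angle).
In Python, from plant import arm, eyes gives the robot as it stands.
- The arm moves only by the tool jog_arm, never from a script. Its argument "moves" is one flat list of numbers, 7 for each row, row after row: the opening, from -1 (shut) to 1 (fully open), so that 0 is half open, then the shift along the tool's x, y, z in units of 25 mm (1.0 is 25 mm), then the turn, a rotation vector about the tool's x, y, z in units of 8 degrees (1.0 is 8 degrees). In form: [gripper, dx, dy, dz, rx, ry, rz, gripper, dx, dy, dz, rx, ry, rz, ...]. A call has 1 to 20 rows; each row is the pose to reach, as a shift and turn from the pose commanded when the call began, along the tool's axes at that moment; what a row does not reach only later rows make up. A row lasts 1/8 s, in which the tool goes at most 62.5 mm and 10.7 degrees, less where a joint would pass 70% of its speed; a pose out of reach is approached as far as the arm can. A call with a gripper value outside its range is refused whole. The fingers move at their own pace and stop on an object; "newtons" is the grip in N (left out, the last holds). Time passes only in rows, so rows that repeat a pose let the fingers close. It gives the time, the measured TCP pose, the force, the opening and the grip force at its end, in the units of the state.
- arm.sense(): the state, without advancing time (a new reading comes with each control period).
- eyes.get_image(name): name is "scene" or "top" or "wrist"; returns (picture, depth): 400x640x3 uint8, blue, green, red; 400x640 float32, m along the optical axis (not along the pixel's ray), 0 where there is no reading.
- eyes.camera_info(name): a dict with "fx", "fy", "cx", "cy" (pixels), "world_from_camera" (4x4, takes a point from camera to world coordinates). Camera axes: x right, y down, z forward; pixel columns grow to the right and rows downward; lengths in m; the calibration is good to about 2 mm. A picture is of the moment at which its call begins: read the wrist's pose just before it. camera_info takes no time and is no camera call; for the wrist camera it gives the pose at the moment of the call.
- arm.finish_job(): hands the job in; it is judged then, once.
The state is a dict: "clock": time; "joints": joint angles; "joint_vel": joint speeds; "tau": joint torques, N m; "ee_pos": TCP position; "ee_rot": TCP orientation; "contact_force": force on the tool from outside, world axes, zero at the start; "torque": the same for the moment, N m; "opening": finger opening in m; "gripper_force": force on a finger pad.
Only numpy, scipy, OpenCV 4.12 (cv2) and the standard library are available. Lean on these libraries where they do the work, as an engineer would, in place of code of your own. Each camera call takes 0.05 s, during which the arm holds its last target. There are 200 camera calls.

TASK

One of the two bolted-down steel vessels has its winged plug standing proud on its thread, and we suspect that it is crossed. Take that plug by its wing from above and start it gently clockwise (seen from above); it should run easily at first, and as soon as you feel it stiffen, stop there and do not force it. Then turn it back anticlockwise until its wing lies along the long black line on the collar, and let go, so that it can be threaded afresh.

Things in the scene. Friction and masses are not known exactly. Their poses are not given: they have to be found in the camera images.
- plug_grip (a point): Grip point of the proud plug, on its upright axis, about 142 mm above the worktop. The wing is a metal plate 60 mm long (own x), 12 mm thick (y; pinch it along y), 36 mm high (z): 10 mm above this point, 26 below. It stands on a 42 mm disc; under it 18 mm of brass thread shows above the 82 mm collar (top 88 mm above the worktop). The frame turns with the plug; the vessel is fixed.
- plug (a joint): Turn of the proud plug in its thread, rad, growing clockwise seen from above. 0: wing along the black line on the collar; end stop at -0.15. Starts at 0.35 to 0.65, turns easily (0.03 N m) up to 1.1, where the crossed thread catches; turning on winds up thread_strain instead. The wing's angle from the line is plug + thread_strain.
- thread_strain (a joint): Strain of the crossed thread, rad, growing clockwise: about 0 to 0.04 while the plug turns easily. Once plug is at 1.1, further turning of the wing adds to it, against 1 N m per rad; it springs back when eased. Above 0.35 the thread is spoilt.
- vessel_shut: The other vessel, of the same make and fixed; its plug is screwed home (disc 2 mm above the collar, wing top 136 mm above the worktop, no thread to be seen) and does not turn. Origin: centre of the underside of its 90 x 90 mm base plate, on the worktop; z up, x along its black line and wing.

How it is judged:
By the outcome, as a careful person would: the job done as asked, in the order asked, and still so for the second after the job is handed in, with the robot touching nothing.
It also fails if it takes over 45 s, if anything falls off the work surface, if the arm or the gripper's body presses on something with over 40 N, if the wrist force passes 120 N, or if a joint passes its speed limit or range.

## Working session

There is one attempt and no reset: what is moved stays moved. The work goes in short steps, Python scripts to look and compute and a tool call to move; the robot and the scene stay as the last step left them, time stands still between calls to the robot, and variables do not carry over. Pictures are saved under pics/ and viewed, at most 10 in all, crops included, and the job is handed in when it is done.

Besides the shell and the picture viewer there is one more tool, called after "Call:" as name(argument=value, ...) on one line, values as JSON. jog_arm: Moves the arm, as the interface text tells. Its arguments: {"type":"object","properties":{"moves":{"type":"array"},"newtons":{"type":"number"}},"required":["moves"]}

```bash
mkdir -p pics; ls
python3 - <<'E'
from plant import arm,eyes
import cv2,numpy as np
print(arm.sense(),arm.tcp_to_grasp)
for n in("scene","top"):
    p,d=eyes.get_image(n); i=eyes.camera_info(n)
    cv2.imwrite(f"pics/{n}0.png",p); np.savez(f"{n}0.npz",p=p,d=d,**i)
    print(n,i)
E
```

```text
pics
{'clock': 0.0, 'joints': array([ 9.49881007e-01,  1.59057926e-01,  1.59829246e+00, -4.70490434e-06,
        1.38620510e+00, -2.10097389e-01]), 'joint_vel': array([-0.00049204, -0.00112995, -0.0004135 , -0.00229626, -0.00125774,
        0.00044666]), 'tau': array([-3.13186811e-04, -3.96012890e+01, -3.31425655e+01, -1.73974313e-04,
        8.53445032e-03, -1.56790804e-05]), 'ee_pos': array([0.22927739, 0.52662615, 0.23028177]), 'ee_rot': array([-6.40620606e-01, -3.07477653e+00,  2.82308237e-03]), 'contact_force': array([-0.51779772, -0.20872518,  0.74703557]), 'torque': array([-0.05106504,  0.01196402,  0.00101278]), 'gripper_force': 0.0, 'opening': 0.08524511519606617} 0.0187
scene {'fx': 412.05283951639325, 'fy': 412.05283951639325, 'cx': 314.41737720609046, 'cy': 202.19770762732244, 'world_from_camera': array([[ 0.81703792, -0.37865105,  0.43482458,  0.164596  ],
       [-0.57651667, -0.54801712,  0.60605756, -0.50553243],
       [ 0.00880698, -0.74585563, -0.66604941,  0.68187613],
       [ 0.        ,  0.        ,  0.        ,  1.        ]])}
top {'fx': 364.01711648104305, 'fy': 364.01711648104305, 'cx': 316.59516228324907, 'cy': 201.57812985676284, 'world_from_camera': array([[-0.02801194, -0.98405028,  0.17567122,  0.35953859],
       [-0.99943263,  0.02428325, -0.02333967,  0.00243047],
       [ 0.01870154, -0.17622534, -0.98417218,  0.95285581],
       [ 0.        ,  0.        ,  0.        ,  1.        ]])}
```

View pics/scene0.png

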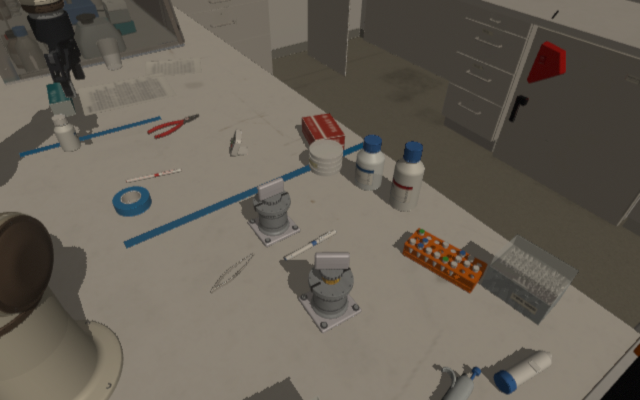

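View pics/top0.png

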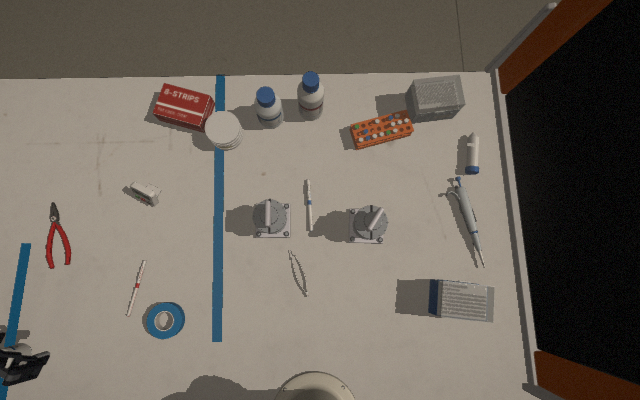

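The proud plug is the nearer vessel: brass shows at scene (333,281), and it is at top (370,220). The shut vessel is at top (270,216). Next I measure the wing top and the base from depth, and view a crop.

```bash
cat > h.py <<'E'
import numpy as np
def cloud(z):
    d=z['d'];v,u=np.mgrid[:d.shape[0],:d.shape[1]]
    P=np.stack([(u-z['cx'])/z['fx']*d,(v-z['cy'])/z['fy']*d,d],-1)
    T=z['world_from_camera'];return P@T[:3,:3].T+T[:3,3]
def wing(W,zlo,zhi,c,r):
    m=(W[...,2]>zlo)&(W[...,2]<zhi)&(np.hypot(W[...,0]-c[0],W[...,1]-c[1])<r)
    p=W[m];q=p[:,:2];mu=q.mean(0)
    w,V=np.linalg.eigh(np.cov((q-mu).T));a=V[:,1]
    s=(q-mu)@a;t=(q-mu)@V[:,0];mid=mu+a*(s.max()+s.min())/2
    return len(p),mid,np.degrees(np.arctan2(a[1],a[0]))%180,np.ptp(s),np.ptp(t),np.median(p[:,2])
E
python3 - <<'E'
import numpy as np,cv2
from h import *
z=np.load('top0.npz');W=cloud(z)
print(W[220,372],W[214,269])
for px in((220,372),(214,269)):
    c=W[px]
    print(wing(W,c[2]-.012,c[2]+.01,c,.05))
z2=np.load('scene0.npz');W2=cloud(z2);print(wing(W2,.14,.165,W[220,372],.06))
im=cv2.resize(z['p'][190:255,240:400],None,fx=5,fy=5,interpolation=cv2.INTER_CUBIC)
cv2.imwrite('pics/c1.png',im)
E
```

```text
[ 0.45784648 -0.13841604  0.15234076] [0.47975909 0.09164678 0.13411405]
(145, array([ 0.46189598, -0.14575698]), np.float64(145.42161932667506), np.float64(0.058779523725651), np.float64(0.012155981546874774), np.float64(0.1508479962697965))
(132, array([0.48260182, 0.09602319]), np.float64(179.45422508200141), np.float64(0.05983391249248025), np.float64(0.010340097538066095), np.float64(0.13504300208708436))
(296, array([ 0.45766327, -0.15060052]), np.float64(146.02121980391678), np.float64(0.058398281053273264), np.float64(0.013250617177438008), np.float64(0.14991969916858122))
```

View pics/c1.png

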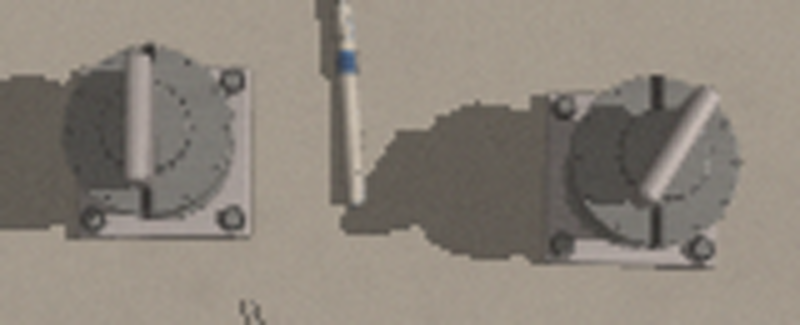

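```bash
cat >> h.py <<'E'
from scipy.spatial.transform import Rotation as Ro
def ray(z,u,v,h):
    T=z['world_from_camera'];d=T[:3,:3]@[(u-z['cx'])/z['fx'],(v-z['cy'])/z['fy'],1]
    return T[:3,3]+d*(h-T[2,3])/d[2]
def units(s,pos,xang):
    "move in tool units from the state s to a tool-down pose with tool x at xang deg"
    R=Ro.from_rotvec(s['ee_rot']);a=np.radians(xang)
    x=np.array([np.cos(a),np.sin(a),0]);zz=np.array([0,0,-1.]);G=np.c_[x,np.cross(zz,x),zz]
    return R.inv().apply(np.array(pos)-s['ee_pos'])/.025,np.degrees((R.inv()*Ro.from_matrix(G)).as_rotvec())/8
E
python3 - <<'E'
from h import *
from plant import arm
z=np.load('top0.npz')
a=ray(z,240+657/5,190+78/5,.088);b=ray(z,240+655.5/5,190+240/5,.088)
print(a,b,(a+b)/2,np.linalg.norm(a-b),np.degrees(np.arctan2(*(a-b)[1::-1])))
print(units(arm.sense(),[.460,-.148,.24],145.5))
E
```

```text
[ 0.50077661 -0.15020649  0.088     ] [ 0.42275108 -0.14522339  0.088     ] [ 0.46176385 -0.14771494  0.088     ] 0.07818449154029453 -3.6542291480944566
(array([-19.23672542, -21.06005527,  -0.35492287]), array([-0.01226696, -0.00141422,  1.37092497]))
```

Call:
jog_arm(moves=[1,-0.7,-0.75,-0.1,0,0,0.1,1,-2,-2.2,-0.2,0,0,0.2,1,-3.5,-3.8,-0.3,0,0,0.3,1,-5,-5.5,-0.4,0,0,0.4,1,-6.6,-7.2,-0.4,0,0,0.5,1,-8.2,-9,-0.4,0,0,0.6,1,-9.8,-10.7,-0.4,0,0,0.7,1,-11.4,-12.5,-0.4,0,0,0.8,1,-13,-14.2,-0.4,0,0,0.9,1,-14.6,-16,-0.4,0,0,1,1,-16.2,-17.7,-0.4,0,0,1.1,1,-17.6,-19.2,-0.4,0,0,1.2,1,-18.6,-20.3,-0.4,0,0,1.3,1,-19.2,-21,-0.4,0,0,1.37,1,-19.2,-21,-0.4,0,0,1.37,1,-19.2,-21,-0.4,0,0,1.37])

```text
clock: 2.1
ee_pos: [0.4598, -0.1448, 0.2411]
ee_rot: [-0.93, -3.0, -0.001]
contact_force: [0.1, -1.3, -0.4]
opening: 0.0854
gripper_force: 0.0
```

Run:
```python
from plant import arm,eyes
import cv2
from h import *
for n in("wrist",):
    i=eyes.camera_info(n);p,d=eyes.get_image(n)
    cv2.imwrite(f"pics/{n}1.png",p); np.savez(f"{n}1.npz",p=p,d=d,**i)
s=arm.sense();print(s['clock'],s['ee_pos'],s['joints'],i['world_from_camera'],s['contact_force'],s['torque'])
W=cloud(np.load('wrist1.npz'));print(wing(W,.14,.165,(.46,-.148),.06))
print(units(s,[.460,-.148,.24],145.5))
```

```text
2.15 [ 0.45981369 -0.14466866  0.24120712] [-5.56374346e-01 -9.44120228e-02  1.83628433e+00  2.77557802e-04
  1.40024568e+00 -1.52654488e+00] [[ 5.64443056e-01  7.89297693e-01  2.41688204e-01  3.98916288e-01]
 [ 8.25471833e-01 -5.39517178e-01 -1.65883896e-01 -1.03205169e-01]
 [-5.36838401e-04  2.93138818e-01 -9.56069739e-01  3.83881515e-01]
 [ 0.00000000e+00  0.00000000e+00  0.00000000e+00  1.00000000e+00]] [-0.63662399 -0.03545057 -0.50586828] [0.00452251 0.03013575 0.03411512]
(1344, array([ 0.46101926, -0.14761831]), np.float64(145.59936444705815), np.float64(0.05890573928737698), np.float64(0.012148400933882683), np.float64(0.15142717643368625))
(array([-0.0814884 , -0.10572849,  0.04821453]), array([ 0.00178767, -0.00384672,  0.01049669]))
```

View pics/wrist1.png

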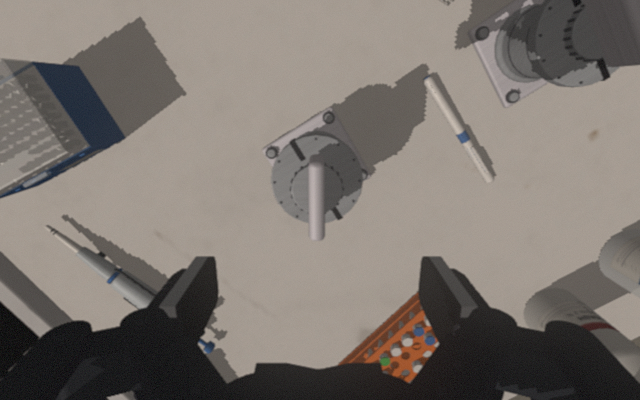

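The wrist view shows the proud plug's wing at (317,200), with the collar's line ends at about (297,149) and (337,213). I fit the line angle by masking the dark pixels at collar height.

```bash
cat >> h.py <<'E'
def line(z,c):
    W=cloud(z);g=z['p'].max(2).astype(int);q=W[...,:2]-c;r=np.hypot(*np.moveaxis(q,-1,0))
    m=(abs(W[...,2]-.088)<.006)&(r>.024)&(r<.043)&(g<45)
    e=q[m];f=np.degrees(np.arctan2(e[:,1],e[:,0]))
    h=abs((f-176+90)%180-90)<15;e=e[h];f=f[h]
    A=e[e[:,0]>0];B=e[e[:,0]<0];d=B.mean(0)-A.mean(0)
    return len(A),len(B),A.mean(0),B.mean(0),np.degrees(np.arctan2(d[1],d[0]))
E
python3 - <<'E'
from h import *
from plant import arm
z=np.load('wrist1.npz');c=np.array([.461,-.1476])
print(line(z,c)); a=ray(z,297,149,.088);b=ray(z,337,213,.088);print(a-b,(a+b)/2,np.degrees(np.arctan2(*(a-b)[1::-1])))
g=z['p'].max(2);print(g[140:160,297],g[149,285:310])
print(units(arm.sense(),[.461,-.1476,.123],145.6))
E
```

```text
(0, 0, array([nan, nan]), array([nan, nan]), np.float64(nan))
[-6.82793734e-02  3.82840435e-03 -5.55111512e-17] [ 0.46300359 -0.14766216  0.088     ] 176.7908027449717
[112 124 122 114 104  83  68  56  52  52  49  50  53  55  65  78 101 116
 123 126] [123 124 123 123 126 128 128 119  97  64  53  52  52  54  65  98 120 120
 124 123 120 121 121 120 119]
(array([-0.10795624, -0.07109129,  4.72820979]), array([ 0.00179102, -0.00384516, -0.00200331]))h.py:26: RuntimeWarning: Mean of empty slice.
  A=e[e[:,0]>0];B=e[e[:,0]<0];d=B.mean(0)-A.mean(0)
  ret = um.true_divide(
h.py:27: RuntimeWarning: Mean of empty slice.
  return len(A),len(B),A.mean(0),B.mean(0),np.degrees(np.arctan2(d[1],d[0]))
```

Call:
jog_arm(moves=[1,-0.1,-0.07,1,0,0,0,1,-0.1,-0.07,2,0,0,0,1,-0.1,-0.07,3,0,0,0,1,-0.1,-0.07,3.8,0,0,0,1,-0.1,-0.07,4.4,0,0,0,1,-0.1,-0.07,4.73,0,0,0,1,-0.1,-0.07,4.73,0,0,0], newtons=30)

```text
clock: 3.02
ee_pos: [0.461, -0.1484, 0.1229]
ee_rot: [-0.931, -3.0, -0.0]
contact_force: [-0.6, -1.1, -1.1]
opening: 0.0854
gripper_force: 0.0
```

```bash
sed -i 's/g<45/g<75/' h.py
python3 - <<'E'
from plant import arm
from h import *
z=np.load('wrist1.npz')
for c in([.461,-.1476],[.4625,-.1476]): print(line(z,np.array(c)))
s=arm.sense();print(s)
print(units(s,[.461,-.1476,.123],145.6))
E
```

```text
(54, 94, array([ 0.03538178, -0.00219411]), array([-0.03267867,  0.00164136]), np.float64(176.7745674747301))
(54, 102, array([ 0.03388178, -0.00219411]), array([-0.03343391,  0.00162217]), np.float64(176.75524152016197))
{'clock': 3.025, 'joints': array([-5.61619377e-01,  3.84897513e-02,  1.95217115e+00,  2.80648294e-05,
        1.15151668e+00, -1.53072293e+00]), 'joint_vel': array([-0.00523984, -0.0114371 , -0.01902738, -0.0020569 ,  0.00296972,
       -0.00018224]), 'tau': array([ 4.56045731e-02, -3.11300611e+01, -2.96225452e+01,  1.22442372e-03,
       -5.09778410e-02,  5.08414050e-04]), 'ee_pos': array([ 0.46097841, -0.14838211,  0.12286184]), 'ee_rot': array([-9.30795656e-01, -2.99995244e+00, -2.75744471e-04]), 'contact_force': array([-0.58363014, -1.06393771, -1.14108714]), 'torque': array([0.01119442, 0.0366049 , 0.00848216]), 'gripper_force': 0.0, 'opening': 0.08543963446408237}
(array([ 0.01699983,  0.02627858, -0.00551656]), array([ 1.83094795e-05, -4.19324737e-03, -9.38896650e-03]))
```

Call:
jog_arm(moves=[0,0,0.02,0,0,0,0,-0.4,0,0.02,0,0,0,0,-0.6,0,0.02,0,0,0,0,-1,0,0.02,0,0,0,0,-1,0,0.02,0,0,0,0,-1,0,0.02,0,0,0,0], newtons=30)

```text
clock: 3.78
ee_pos: [0.4618, -0.148, 0.1234]
ee_rot: [0.931, 3.0, 0.001]
contact_force: [2.1, 3.7, 2.6]
opening: 0.0117
gripper_force: 33.6
```

Run:
```python
from plant import arm
s=arm.sense()
for k in('ee_pos','ee_rot','contact_force','torque','opening','gripper_force','tau'):print(k,s[k])
```

```text
ee_pos [ 0.46179906 -0.14802924  0.12335589]
ee_rot [9.31380703e-01 2.99956688e+00 1.18141766e-03]
contact_force [2.13190698 3.67638807 2.59219976]
torque [ 0.54309681 -0.3202026  -0.04185513]
opening 0.011717174272885695
gripper_force 33.60424876213074
tau [-1.80703830e+00 -3.05299222e+01 -2.91254193e+01 -1.02963634e+00
 -1.20942928e-01 -1.76153349e-04]
```

Call:
jog_arm(moves=[-1,0,0,0,0,0,0.25,-1,0,0,0,0,0,0.5,-1,0,0,0,0,0,0.75,-1,0,0,0,0,0,1,-1,0,0,0,0,0,1.25,-1,0,0,0,0,0,1.5,-1,0,0,0,0,0,1.5])

```text
clock: 4.65
ee_pos: [0.4616, -0.1482, 0.1233]
ee_rot: [1.242, 2.885, 0.001]
contact_force: [1.5, 5.4, 4.7]
opening: 0.0115
gripper_force: 33.9
```

```bash
cat > st.py <<'E'
from plant import arm
from h import *
s=arm.sense()
for k in('clock','ee_pos','contact_force','torque','opening','gripper_force'):print(k,s[k])
x=Ro.from_rotvec(s['ee_rot']).apply([1,0,0]);a=np.degrees(np.arctan2(x[1],x[0]));print('xang',a,'wing rad',np.radians(176.8-a), 'j6',s['joints'][5],s['tau'][5])
E
python3 st.py
```

```text
clock 4.65
ee_pos [ 0.46161563 -0.14822784  0.12332555]
contact_force [1.49315254 5.39688035 4.6933828 ]
torque [ 0.83466234 -0.31160002  0.00631572]
opening 0.011527721126684737
gripper_force 33.93220603466034
xang 133.41506848689386 wing rad 0.7572099006559477 j6 -1.3187711699866849 0.11109527433291078
```

Call:
jog_arm(moves=[-1,0.015,0.015,0,0,0,0.25,-1,0.015,0.015,0,0,0,0.5,-1,0.015,0.015,0,0,0,0.75,-1,0.015,0.015,0,0,0,1,-1,0.015,0.015,0,0,0,1,-1,0.015,0.015,0,0,0,1])

```text
clock: 5.4
ee_pos: [0.4615, -0.1482, 0.1233]
ee_rot: [1.44, 2.791, -0.001]
contact_force: [0.7, 2.1, 5.3]
opening: 0.0114
gripper_force: 34.1
```

```bash
python3 st.py
```

```text
clock 5.4
ee_pos [ 0.46150272 -0.14823729  0.12331626]
contact_force [0.7003727  2.13476874 5.29638239]
torque [ 0.51903199 -0.12020342  0.00528829]
opening 0.011407280993817168
gripper_force 34.07141447067261
xang 125.41418213086902 wing rad 0.8968517106464724 j6 -1.178107560527269 0.027031992212869227
```

Call:
jog_arm(moves=[-1,0,0,0,0,0,0.25,-1,0,0,0,0,0,0.5,-1,0,0,0,0,0,0.75,-1,0,0,0,0,0,1,-1,0,0,0,0,0,1])

```text
clock: 6.02
ee_pos: [0.4614, -0.1483, 0.1233]
ee_rot: [1.632, 2.684, -0.001]
contact_force: [0.9, 2.2, 5.3]
opening: 0.0112
gripper_force: 34.1
```

```bash
python3 st.py
```

```text
clock 6.025
ee_pos [ 0.46137182 -0.14829843  0.12332424]
contact_force [0.91418066 2.15917861 5.27991243]
torque [ 0.4268815  -0.07653553  0.01778364]
opening 0.011231633972785779
gripper_force 34.12015736103058
xang 117.39855324117843 wing rad 1.0367508263895506 j6 -1.0381967405553303 0.11466017458587885
```

Still easy (about 0.02 N m). I go on in smaller steps.

Call:
jog_arm(moves=[-1,0,0,0,0,0,0.2,-1,0,0,0,0,0,0.4,-1,0,0,0,0,0,0.6,-1,0,0,0,0,0,0.6,-1,0,0,0,0,0,0.6])

```text
clock: 6.65
ee_pos: [0.4613, -0.1483, 0.1233]
ee_rot: [1.743, 2.614, -0.002]
contact_force: [-0.2, 1.7, 5.6]
opening: 0.0112
gripper_force: 34.2
```

```bash
python3 st.py
```

```text
clock 6.65
ee_pos [ 0.46130532 -0.14832326  0.12332665]
contact_force [-0.20603711  1.71477271  5.60399359]
torque [ 0.37250355 -0.03679087  0.06475886]
opening 0.011182464279778974
gripper_force 34.151222705841064
xang 112.61279689715171 wing rad 1.1202780317910233 j6 -0.9546728117995609 0.02869006886612624
```

Call:
jog_arm(moves=[-1,0,0,0,0,0,0.25,-1,0,0,0,0,0,0.5,-1,0,0,0,0,0,0.5,-1,0,0,0,0,0,0.5])

```text
clock: 7.15
ee_pos: [0.4612, -0.1483, 0.1233]
ee_rot: [1.832, 2.552, -0.002]
contact_force: [0.5, 2.2, 5.3]
opening: 0.0117
gripper_force: 34.2
```

```bash
python3 st.py
```

```text
clock 7.15
ee_pos [ 0.46123066 -0.14831368  0.12331286]
contact_force [0.45539303 2.18749779 5.28457572]
torque [ 0.34431398 -0.00064009  0.13075653]
opening 0.011733697221219311
gripper_force 34.16232705116272
xang 108.6300435094883 wing rad 1.1897901917007079 j6 -0.8850147569063369 0.0874664238654077
```

Stiffening is confirmed: torque rose from 0.01 to 0.065 to 0.13 N m. I stop here and turn back.

Call:
jog_arm(moves=[-1,0,0,0,0,0,-0.3,-1,0,0,0,0,0,-0.8,-1,0,0,0,0,0,-1.4,-1,0,0,0,0,0,-2,-1,0,0,0,0,0,-2.6,-1,0,0,0,0,0,-3.2,-1,0,0,0,0,0,-3.8,-1,0,0,0,0,0,-4.4,-1,0,0,0,0,0,-5,-1,0,0,0,0,0,-5.6,-1,0,0,0,0,0,-6.2,-1,0,0,0,0,0,-6.8,-1,0,0,0,0,0,-7.4,-1,0,0,0,0,0,-7.9,-1,0,0,0,0,0,-8.3,-1,0,0,0,0,0,-8.5,-1,0,0,0,0,0,-8.5,-1,0,0,0,0,0,-8.5])

```text
clock: 9.4
ee_pos: [0.462, -0.1475, 0.1233]
ee_rot: [0.093, 3.139, 0.001]
contact_force: [2.5, 5.7, 6.3]
opening: 0.0116
gripper_force: 34.0
```

```bash
python3 st.py
python3 - <<'E'
from plant import arm,eyes
from h import *
import cv2
i=eyes.camera_info('wrist');p,d=eyes.get_image('wrist');np.savez('w2.npz',p=p,d=d,**i)
cv2.imwrite('pics/w2.png',p)
z=np.load('w2.npz');c=np.array([.462,-.1477]);print(line(z,c),wing(cloud(z),.14,.157,c,.035))
E
```

```text
clock 9.4
ee_pos [ 0.46200577 -0.14749847  0.12334045]
contact_force [2.52059375 5.74059148 6.31401367]
torque [ 0.86060231 -0.62391443  0.01362272]
opening 0.011632884343600495
gripper_force 33.97018611431122
xang 176.59557078357895 wing rad 0.0035679629138195856 j6 -2.071652907098104 -0.005822144157718867
(0, 295, array([nan, nan]), array([-0.03388817,  0.00183401]), np.float64(nan)) (5716, array([ 0.46102337, -0.14815862]), np.float64(176.40299754951207), np.float64(0.05993748852262767), np.float64(0.038702006273727746), np.float64(0.15134472245284514))h.py:26: RuntimeWarning: Mean of empty slice.
  A=e[e[:,0]>0];B=e[e[:,0]<0];d=B.mean(0)-A.mean(0)
  ret = um.true_divide(
h.py:27: RuntimeWarning: Mean of empty slice.
  return len(A),len(B),A.mean(0),B.mean(0),np.degrees(np.arctan2(d[1],d[0]))
```

View pics/w2.png

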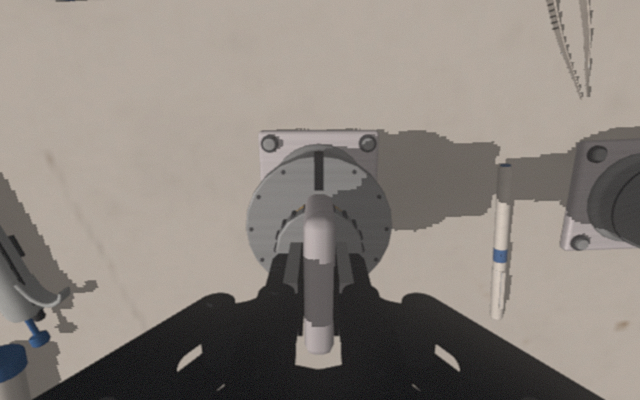

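The wing (column 319) lies in line with the black line (column 319). I release, rise and check.

Call:
jog_arm(moves=[-0.6,0,0,0,0,0,0,0,0,0,0,0,0,0,1,0,0,0,0,0,0,1,0,0,0,0,0,0,1,0,0,0,0,0,0,1,0,0,-0.7,0,0,0,1,0,0,-1.6,0,0,0,1,0,0,-3,0,0,0,1,0,0,-4.5,0,0,0,1,0,0,-4.7,0,0,0,1,0,0,-4.7,0,0,0])

```text
clock: 10.82
ee_pos: [0.4613, -0.1477, 0.2402]
ee_rot: [-0.09, -3.14, -0.0]
contact_force: [-0.6, 0.4, 0.1]
opening: 0.0854
gripper_force: 0.0
```

Run:
```python
from plant import arm,eyes
from h import *
import cv2
for n in('wrist','top'):
    i=eyes.camera_info(n);p,d=eyes.get_image(n);np.savez('w3.npz',p=p,d=d,**i)
    if n=='wrist': cv2.imwrite('pics/w3.png',p)
    z=np.load('w3.npz');c=np.array([.462,-.1477]);print(n,line(z,c),wing(cloud(z),.14,.157,c,.045))
s=arm.sense();print(s['contact_force'],s['ee_pos'],s['clock'])
```

```text
wrist (0, 109, array([nan, nan]), array([-0.03423132,  0.00193989]), np.float64(nan)) (1339, array([ 0.46088058, -0.14826635]), np.float64(176.98476311566773), np.float64(0.058832538315506486), np.float64(0.012134074113944723), np.float64(0.15141861775372728))
top (0, 9, array([nan, nan]), array([-0.03269452,  0.00329661]), np.float64(nan)) (72, array([ 0.45701273, -0.14701314]), np.float64(169.04353684626457), np.float64(0.04815127537012835), np.float64(0.01117645981941225), np.float64(0.15068433037861323))
[-0.60620052  0.31338207 -0.96218226] [ 0.46066694 -0.14733488  0.23896759] 10.925h.py:26: RuntimeWarning: Mean of empty slice.
  A=e[e[:,0]>0];B=e[e[:,0]<0];d=B.mean(0)-A.mean(0)
  ret = um.true_divide(
h.py:27: RuntimeWarning: Mean of empty slice.
  return len(A),len(B),A.mean(0),B.mean(0),np.degrees(np.arctan2(d[1],d[0]))
```

View pics/w3.png

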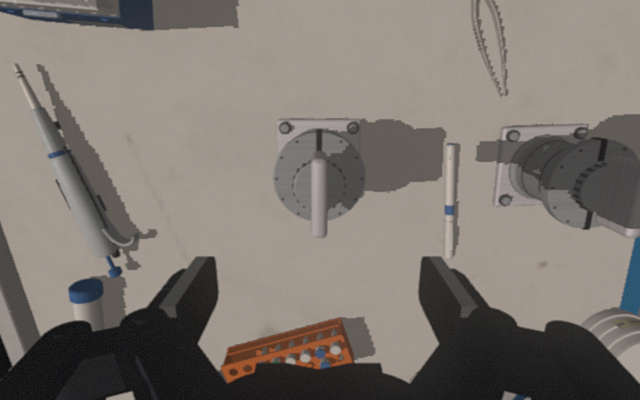

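The wing is at 177.0° and the line at 176.8°. They line up at column 319, and the gripper is clear of everything.

```bash
python3 -c "
from plant import arm
print(arm.finish_job())"
```

```text
the job is handed in; nothing more can be done
None
```

I turned the proud plug clockwise until it stiffened at about 0.13 N m, turned it back until its wing lay along the black line to within about 0.2° as measured, let go, and handed the job in at about 11 s.

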